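# Stopper the conical flask on the weighing bench

## Robot

A 6-joint arm with a two-finger parallel gripper is mounted at the origin on the work surface. World frame = base frame: x ahead of the robot, y to its left, z up, the work surface at z = 0. Lengths are in m, angles in rad, forces in N, time in s.
With the tool pointing down it reaches from about 0.275 to 0.725 m from the base axis. Payload 5.6 kg.
Tool frame: the origin (TCP) lies between the finger pads; the fingertips stand ahead of it and the grasp point (between the pads) lies 11 mm behind it (robot.tcp_to_tips is the x of the fingertips in the tool frame, in m); x points along the fingers, y is the direction in which the jaws open and shut, and the axes are right-handed (so a half turn about x gives the same grasp; the last joint's range is limited). The gripper opens to 85 mm and grips with 20 to 120 N. Pads are 22 mm wide; open, the fingers measure 114 mm over their backs; the gripper's body (76 mm by 85 mm) begins 54 mm behind the grasp point. The pads swing forward as they close: fully open they stand 13 mm farther back than shut.
Start: joints at [-0.943, 0.255, 0.108, 0, -1.424, -0.285], TCP at [0.185, -0.518, 0.239] pointing down, gripper open.
Joint ranges: [-2.95, 2.95], [-1.21, 1.97], [-1.09, 1.5], [-2.87, 1.71], [-2.94, -0.07], [-3.05, 3.05]. Speed limits (rad/s): [2.57, 2.57, 3.14, 3.14, 3.14, 3.14].

## Interface

Orientations are given as [roll, pitch, yaw] about the fixed x, y, z axes, in that order (R = Rz(yaw) Ry(pitch) Rx(roll)).
In Python, from bench import robot, vision gives the robot as it stands.
- The arm moves only by the tool move_arm, never from a script. Its argument "motion" is a list of rows, each an object with "offset": the shift along the tool's x, y, z in mm, a list of three; "turn": the turn, a rotation vector about the tool's x, y, z in degrees, a list of three. A call has 1 to 10 rows; each row shifts and turns the commanded pose from where the row before left it, along the tool's axes as they then stand; what a row does not reach is not made up. A row lasts 1/10 s, in which the tool goes at most 50 mm and 8.59 degrees, less where a joint would pass 70% of its speed; a pose out of reach is approached as far as the arm can. A call is refused whole if a number of a shift passes 50 or a number of a turn 8.59, either way. A call with a gripper value outside its range is refused whole. "grip" is the gripper command: -1 is shut, 1 is fully open, values between are in proportion, set as the call begins (left out, the last holds). The fingers move at their own pace and stop on an object; "force" is the grip in N (left out, the last holds). Time passes only in rows, so rows that do not move let the fingers close. It gives the time, the measured TCP pose, the force and the opening at its end, in the units of the state.
- robot.get_obs(): the state, without advancing time (a new reading comes with each control period).
- vision.capture(name): name is "scene" or "side" or "wrist"; returns the picture (480x640x3 uint8, blue, green, red); there is no depth.
- vision.calibration(name): a dict with "intrinsics" (3x3 intrinsics, pixels), "pose" (4x4, takes a point from camera to world coordinates). Camera axes: x right, y up, looking along -z (the intrinsics and any distortion apply to the point x, -y, -z); pixel columns grow to the right and rows downward; lengths in m; the calibration is good to about 2 mm. A picture is of the moment at which its call begins: read the wrist's pose just before it. calibration takes no time and is no camera call; for the wrist camera it gives the pose at the moment of the call.
- robot.hand_in(): hands the job in, once; it reports no verdict.
The state is a dict: "clock": time; "joint_pos": joint angles; "joint_velocities": joint speeds; "effort": joint torques, N m; "eef_pos": TCP position; "tool_rot": TCP orientation; "ft_force": force on the tool from outside, world axes, zero at the start; "wrist_torque": the same for the moment, N m; "width": finger opening in m.
Only numpy, scipy, OpenCV 4.12 (cv2) and the standard library are available. Lean on these libraries where they do the work, as an engineer would, in place of code of your own. Each camera call takes 0.05 s, during which the arm holds its last target.

## Task

Close the open conical glass flask with the blue stopper: lower it into the neck, tapered end first, without dropping it, so that it sits fully home and upright, and let go. Leave the flask standing where it is, and do not disturb the red stopper or the brown sample jar.

Things in the scene. Friction and masses are not known exactly. Their poses are not given: they have to be found in the camera images.
- blue_stopper_mid (a point): Blue plastic stopper, round, 74 mm tall, about 90 g, loose on the bench, narrow end down. From its bottom up: tapered plug 30 mm high (diameter 32 mm at the bottom, 40 at its top), flat collar 56 mm wide and 6 mm thick, round grip knob 28 mm wide and 38 mm tall, to be gripped from above. Point: on its axis, half-way up, 37 mm above its bottom; z up to the knob.
- flask_mouth (a point): Centre of the mouth, at rim height, of the clear glass conical flask: 150 mm above the bench, z up. Loose, about 350 g, base 100 mm wide; straight neck in the top 40 mm, 46 mm wide inside, 52 outside, rim bead 58. The plug has 3 mm play or more all round; fully home the collar rests on the rim, plug bottom 30 mm below the rim, stopper's mid point 7 mm above it.
- red_stopper_mid (a point): Bystander: red stopper, same shape and size as the blue one, standing the same way. Point: on its axis, 37 mm above its bottom. The two swap places at random and stand nearer and farther from the robot, 100 mm or more apart in x.
- jar_mid (a point): Bystander: closed round brown glass sample jar, white lid, paper label, 64 mm wide, 85 mm tall. Point: on its axis, half-way up. Jar and flask stand to the left and right of the stoppers, 150 mm or more away; which is on which side varies.
Things that resemble listed ones, but are neither listed nor needed, are in the scene too. Of the things like the part that bears blue_stopper_mid, leave any that is turquoise; of the rest the larger one is meant.

How it is judged:
On the way, in this order (a step that is already met when the one before it is completed fails the run):
1. the blue stopper is lifted clear of the bench (height (world z) of blue_stopper_mid above 0.1 m), for 0.1 s.
2. the tapered end of the blue stopper is inside the flask's neck while the gripper still holds the stopper (horizontal distance between blue_stopper_mid and flask_mouth below 0.015 m and z of blue_stopper_mid in the frame of flask_mouth below 0.03 m and angle between blue_stopper_mid's own z axis and vertical below 0.35 rad and contact force between the fingers and blue_stopper above 0.3 N), for 0.05 s.
At the end, for the whole second after the job is handed in: Blue stopper at rest in the flask neck, narrow end down: axis within 10 mm of the mouth centre, upright and in line with the neck within 10 degrees, mid point 0 to 12 mm above the rim. Flask upright within 5 degrees and 50 mm of its start; red stopper and jar within 30 mm of theirs (horizontal distance between blue_stopper_mid and flask_mouth below 0.01 m and z of blue_stopper_mid in the frame of flask_mouth between 0 and 0.012 m and angle between the z axis of blue_stopper_mid and the z axis of flask_mouth, either way round below 0.175 rad and angle between blue_stopper_mid's own z axis and vertical below 0.175 rad and angle between flask_mouth's own z axis and vertical below 0.1 rad and distance of flask_mouth from where it was at the start of the episode below 0.05 m and linear speed of blue_stopper below 0.02 m/s and distance of each of red_stopper_mid, jar_mid from where it was at the start of the episode below 0.03 m); the robot touches nothing.
It fails at once if the flask is tipped by more than 20 degrees (angle between flask_mouth's own z axis and vertical above 0.35 rad).
It fails at once if the red stopper is moved by more than 30 mm (distance of red_stopper_mid from where it was at the start of the episode above 0.03 m).
It fails at once if the sample jar is moved by more than 30 mm (distance of jar_mid from where it was at the start of the episode above 0.03 m).
It also fails if it takes over 45 s, if anything falls off the work surface, if the arm or the gripper's body presses on something with over 40 N, if the wrist force passes 120 N, or if a joint passes its speed limit or range.

## Working session

There is one attempt and no reset: what is moved stays moved. The work goes in short steps, Python scripts to look and compute and a tool call to move; the robot and the scene stay as the last step left them, time stands still between calls to the robot, and variables do not carry over. Pictures are saved under pics/ and viewed, and the job is handed in when it is done.

Besides the shell and the picture viewer there is one more tool, called after "Request:" as name(argument=value, ...), one argument or row to a line, values as JSON. move_arm: Moves the arm, as the interface text tells. Its arguments: {"type":"object","properties":{"motion":{"type":"array","items":{"type":"object","properties":{"offset":{"type":"array","items":{"type":"number"}},"turn":{"type":"array","items":{"type":"number"}}}}},"grip":{"type":"number"},"force":{"type":"number"}},"required":["motion"]}

```bash
mkdir -p pics; python3 - <<'E'
from bench import robot, vision
import cv2
print(robot.get_obs(), robot.tcp_to_tips)
for n in ["scene","side"]:
    cv2.imwrite(f"pics/{n}0.png",vision.capture(n)); c=vision.calibration(n); print(n,c)
E
```

```text
{'clock': 0.0, 'joint_pos': array([-9.43409212e-01,  2.55734890e-01,  1.06979596e-01, -4.54141516e-04,
       -1.42390702e+00, -2.84593351e-01]), 'joint_velocities': array([9.75776489e-04, 8.85938141e-04, 3.10418394e-06, 1.99222870e-03,
       2.47609497e-04, 9.06668880e-04]), 'effort': array([-7.12907058e-04, -3.86627483e+01,  2.37940174e+01,  5.36532551e+00,
       -6.24064734e-03,  9.05437815e-06]), 'eef_pos': array([ 0.18474247, -0.51752213,  0.23839544]), 'tool_rot': array([1.61919337, 1.56887703, 1.96192024]), 'ft_force': array([-0.49583833, -0.54706891,  0.46172219]), 'wrist_torque': array([0.0023342 , 0.01358816, 0.00675074]), 'width': 0.08561629336581292} 0.008
scene {'intrinsics': array([[485.10449053,   0.        , 311.59545878],
       [  0.        , 485.10449053, 240.58420383],
       [  0.        ,   0.        ,   1.        ]]), 'pose': array([[-0.84343576, -0.43046183,  0.32143231,  0.80671268],
       [ 0.53704353, -0.65981358,  0.52557615,  0.48678925],
       [-0.01415507,  0.61591286,  0.78768711,  0.86367229],
       [ 0.        ,  0.        ,  0.        ,  1.        ]])}
side {'intrinsics': array([[590.21984216,   0.        , 320.19538528],
       [  0.        , 590.21984216, 241.1093751 ],
       [  0.        ,   0.        ,   1.        ]]), 'pose': array([[-0.70433919,  0.36445532, -0.60916224, -0.14628479],
       [-0.70982064, -0.37103671,  0.59873736,  0.63526754],
       [-0.00780854,  0.85411011,  0.5200336 ,  0.67508983],
       [ 0.        ,  0.        ,  0.        ,  1.        ]])}
```

View pics/scene0.png

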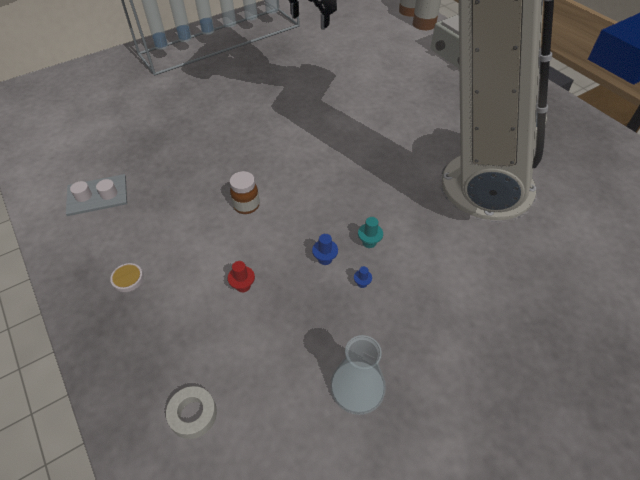

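View pics/side0.png

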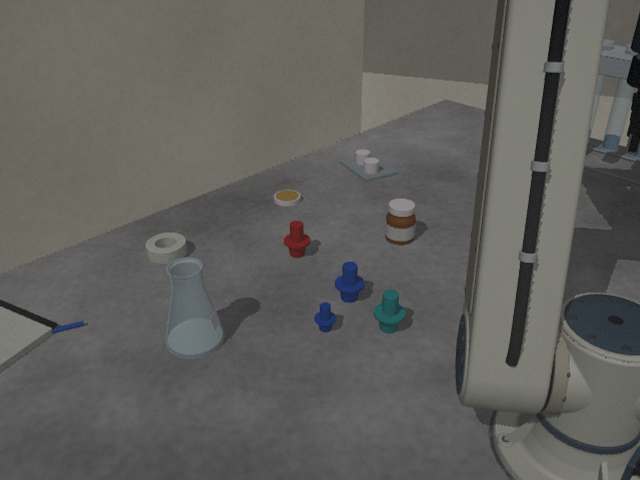

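The scene view shows the large blue stopper at (325,250), the small blue one at (363,277), turquoise at (371,232), red at (240,277), the jar at (244,192) and the flask mouth at (363,352). In the side view the large blue stopper is at (349,283) and the mouth at (186,267). I'll zoom in to measure.

```bash
cat > h.py <<'E'
import numpy as np, cv2
def ray(c,uv):
    K=c["intrinsics"];P=c["pose"]
    d=np.linalg.inv(K)@np.array([uv[0],uv[1],1.]); d=P[:3,:3]@np.array([d[0],-d[1],-d[2]])
    return P[:3,3],d/np.linalg.norm(d)
def atz(c,uv,z):
    o,d=ray(c,uv); return o+d*(z-o[2])/d[2]
def proj(c,X):
    P=c["pose"]; X=np.atleast_2d(X); p=(X-P[:3,3])@P[:3,:3]; p=p*[1,-1,-1]; q=p@c["intrinsics"].T
    return q[:,:2]/q[:,2:]
def tri(rs):
    A=np.zeros((3,3));b=np.zeros(3)
    for o,d in rs:
        M=np.eye(3)-np.outer(d,d);A+=M;b+=M@o
    X=np.linalg.solve(A,b); return X,[np.linalg.norm((np.eye(3)-np.outer(d,d))@(X-o)) for o,d in rs]
def circ(x,y,z,r,n=60):
    t=np.linspace(0,2*np.pi,n); return np.c_[x+r*np.cos(t),y+r*np.sin(t),0*t+z]
E
python3 - <<'E'
import cv2
s=cv2.imread("pics/scene0.png"); d=cv2.imread("pics/side0.png")
def crop(im,u,v,w,h,f): return cv2.resize(im[v:v+h,u:u+w],None,fx=f,fy=f,interpolation=cv2.INTER_CUBIC)
a=crop(s,300,220,80,60,5);b=crop(s,325,325,80,60,5)
c=crop(d,310,250,80,60,5);e=crop(d,150,245,80,60,5)
cv2.imwrite("pics/z0.png",cv2.vconcat([cv2.hconcat([a,b]),cv2.hconcat([c,e])]))
E
```

```text
(no output)
```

View pics/z0.png

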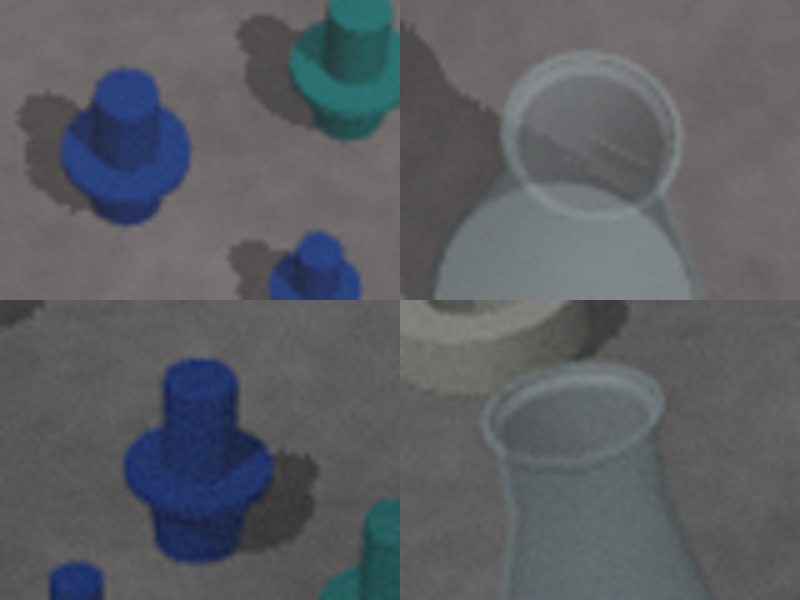

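```bash
python3 - <<'E'
from h import *
from bench import vision
S=vision.calibration("scene");D=vision.calibration("side")
np.set_printoptions(precision=4,suppress=True)
for n,a,b,z in [("knobtop",(325.1,238.5),(349.9,265.5),.074),("mouth",(363.1,351.9),(184.3,267.7),.150),("red",(239,265),(296.5,224.5),.074),("turq",(371.5,221),(390,294),.074),("small",(363.5,268.5),(325,306),.05),("jar",(242,180),(401.5,205),.085)]:
    print(n,tri([ray(S,a),ray(D,b)]),atz(S,a,z),atz(D,b,z))
E
```

```text
knobtop (array([ 0.4572, -0.0316,  0.0741]), [np.float64(0.0018982947040247203), np.float64(0.0018982947040247359)]) [ 0.4581 -0.0294  0.074 ] [ 0.458  -0.0344  0.074 ]
mouth (array([0.5664, 0.2417, 0.1491]), [np.float64(0.0015546608083639663), np.float64(0.001554660808363954)]) [0.5673 0.2435 0.15  ] [0.5657 0.2405 0.15  ]
red (array([ 0.6387, -0.0678,  0.0741]), [np.float64(0.000667477821120277), np.float64(0.0006674778211202358)]) [ 0.6389 -0.0671  0.074 ] [ 0.6391 -0.0689  0.074 ]
turq (array([ 0.349 , -0.0158,  0.0747]), [np.float64(0.0010498823820984655), np.float64(0.0010498823820984302)]) [ 0.3492 -0.0151  0.074 ] [ 0.3499 -0.0181  0.074 ]
small (array([0.4257, 0.0631, 0.0517]), [np.float64(0.00014161835024736194), np.float64(0.00014161835024742642)]) [0.425  0.0624 0.05  ] [0.4272 0.0614 0.05  ]
jar (array([ 0.5264, -0.2686,  0.0842]), [np.float64(0.0014663213033392693), np.float64(0.0014663213033392056)]) [ 0.5274 -0.2658  0.085 ] [ 0.5263 -0.2699  0.085 ]
```

```bash
cat >> h.py <<'E'
from scipy.spatial.transform import Rotation as Ro
def pose(o): return np.array(o["eef_pos"]),Ro.from_euler("xyz",o["tool_rot"])
def delta(o,goal,yaw=None):
    p,R=pose(o); M=R.as_matrix(); print("t",o["clock"],"p",p.round(4),"x",M[:,0].round(3),"y",M[:,1].round(3),"F",o["ft_force"].round(2),"w",round(o["width"],4))
    r=np.zeros(3)
    if yaw is not None: # desired tool y axis heading, x down
        best=None
        for k in (0,np.pi):
            y=np.array([np.cos(yaw+k),np.sin(yaw+k),0]);x=np.array([0,0,-1.]);G=np.c_[x,y,np.cross(x,y)]
            rv=np.degrees(Ro.from_matrix(M.T@G).as_rotvec())
            if best is None or np.linalg.norm(rv)<np.linalg.norm(best): best=rv
        r=best
    print("offset mm now-frame",(M.T@(np.array(goal)-p)*1000).round(1),"rotvec deg",r.round(2))
E
python3 - <<'E'
from h import *
from bench import robot
o=robot.get_obs()
for y in (0,45,90,135): delta(o,[0.458,-0.032,0.19],np.radians(y))
E
```

```text
t 0.1 p [ 0.1848 -0.5176  0.2385] x [-0.001  0.002 -1.   ] y [-0.336  0.942  0.002] F [-0.37 -0.75 -0.23] w 0.0853
offset mm now-frame [ 49.1 365.5 420.5] rotvec deg [-7.036e+01  5.000e-02 -9.000e-02]
t 0.1 p [ 0.1848 -0.5176  0.2385] x [-0.001  0.002 -1.   ] y [-0.336  0.942  0.002] F [-0.37 -0.75 -0.23] w 0.0853
offset mm now-frame [ 49.1 365.5 420.5] rotvec deg [ 6.464e+01 -6.000e-02 -8.000e-02]
t 0.1 p [ 0.1848 -0.5176  0.2385] x [-0.001  0.002 -1.   ] y [-0.336  0.942  0.002] F [-0.37 -0.75 -0.23] w 0.0853
offset mm now-frame [ 49.1 365.5 420.5] rotvec deg [19.64 -0.02 -0.09]
t 0.1 p [ 0.1848 -0.5176  0.2385] x [-0.001  0.002 -1.   ] y [-0.336  0.942  0.002] F [-0.37 -0.75 -0.23] w 0.0853
offset mm now-frame [ 49.1 365.5 420.5] rotvec deg [-2.536e+01  2.000e-02 -1.000e-01]
```

Request:
move_arm(
  motion=[
    {"offset":[0,30,35]},
    {"offset":[0,30,35]},
    {"offset":[0,30,35]},
    {"offset":[0,30,35]},
    {"offset":[0,30,35]},
    {"offset":[0,30,35]},
    {"offset":[0,30,35]},
    {"offset":[0,30,35]},
    {"offset":[0,30,35]},
    {"offset":[0,30,35]},
  ],
  grip=1,
)

```text
$.motion[0]: bad value
```

Request:
move_arm(
  motion=[
    {"offset":[0,30,35]},
    {"offset":[0,30,30]},
    {"turn":[5,0,0]},
    {"turn":[5,0,0]},
    {"turn":[5,0,0]},
    {"turn":[5,0,0]},
    {"offset":[0,0,0]},
  ],
)

```text
$.motion[0]: bad value
```

```bash
python3 - <<'E'
from h import *
from bench import robot,vision
o=robot.get_obs()
delta(o,[0.458,-0.032,0.19],np.radians(90))
c=vision.calibration("wrist")
im=vision.capture("wrist"); 
print(proj(c,[[0.458,-.032,.074],[.5665,.242,.15]]),c["pose"].round(3),c["intrinsics"][0])
cv2.imwrite("pics/w1.png",im)
E
```

```text
t 0.1 p [ 0.1848 -0.5176  0.2385] x [-0.001  0.002 -1.   ] y [-0.336  0.942  0.002] F [-0.37 -0.75 -0.23] w 0.0853
offset mm now-frame [ 49.1 365.5 420.5] rotvec deg [19.64 -0.02 -0.09]
[[668.4420238  600.48545973]
 [899.32255629 818.9185407 ]] [[-0.337 -0.906 -0.257  0.12 ]
 [ 0.942 -0.323 -0.094 -0.541]
 [ 0.002 -0.273  0.962  0.373]
 [ 0.     0.     0.     1.   ]] [389.03696959   0.         331.60758591]
```

View pics/w1.png

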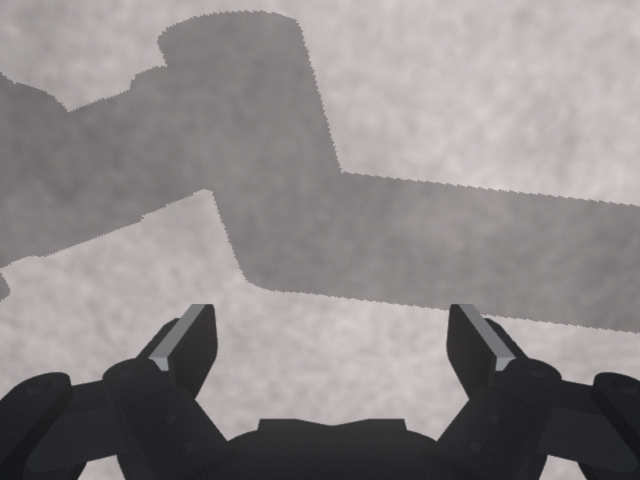

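The wrist view shows only bare bench and the open fingers, with tips near (210,310) and (455,310). Both calls were refused, so every row needs both keys.

Request:
move_arm(
  motion=[
    {"offset":[0,30,35],"turn":[0,0,0]},
    {"offset":[0,30,35],"turn":[0,0,0]},
    {"offset":[0,30,35],"turn":[0,0,0]},
    {"offset":[0,30,35],"turn":[0,0,0]},
    {"offset":[0,30,35],"turn":[0,0,0]},
    {"offset":[0,30,35],"turn":[0,0,0]},
    {"offset":[0,30,35],"turn":[0,0,0]},
    {"offset":[0,30,35],"turn":[0,0,0]},
    {"offset":[0,30,35],"turn":[0,0,0]},
    {"offset":[0,30,35],"turn":[0,0,0]},
  ],
  grip=1,
)

```text
clock: 1.15
eef_pos: [0.4141, -0.1159, 0.2394]
tool_rot: [-0.086, 1.57, 0.257]
ft_force: [0.7, -0.6, 0.5]
width: 0.0858
```

Request:
move_arm(
  motion=[
    {"offset":[0,30,35],"turn":[0,0,0]},
    {"offset":[0,30,30],"turn":[0,0,0]},
    {"offset":[0,0,0],"turn":[5,0,0]},
    {"offset":[0,0,0],"turn":[5,0,0]},
    {"offset":[0,0,0],"turn":[5,0,0]},
    {"offset":[0,0,0],"turn":[5,0,0]},
    {"offset":[0,0,0],"turn":[0,0,0]},
  ],
)

```text
clock: 1.85
eef_pos: [0.4545, -0.0394, 0.239]
tool_rot: [3.115, 1.57, 3.108]
ft_force: [-1.2, 0.1, 1.5]
width: 0.0858
```

```bash
python3 - <<'E'
from h import *
from bench import robot,vision
o=robot.get_obs()
delta(o,[0.458,-0.032,0.19],np.radians(90))
c=vision.calibration("wrist")
im=vision.capture("wrist"); 
print(proj(c,[[0.458,-.032,.074],[.5665,.242,.15]]))
cv2.imwrite("pics/w2.png",im)
E
```

```text
t 1.85 p [ 0.4545 -0.0394  0.239 ] x [-0.001  0.    -1.   ] y [0.007 1.    0.   ] F [-1.18  0.07  1.48] w 0.0858
offset mm now-frame [49.   7.4  3.4] rotvec deg [-0.4  -0.04 -0.  ]
[[340.73597358 226.01337685]
 [747.89107283 405.70463887]]
```

View pics/w2.png

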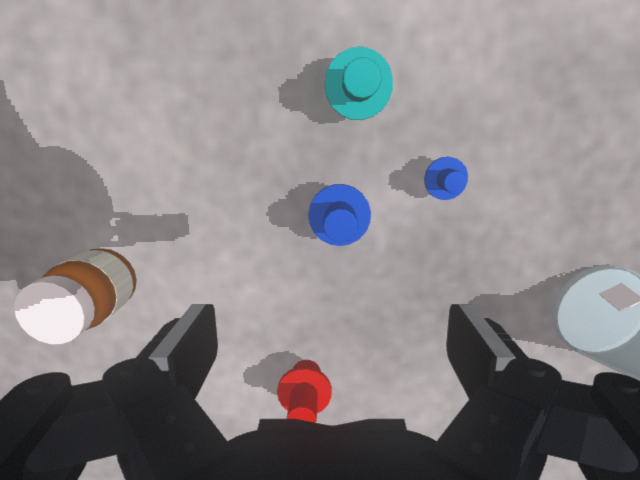

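The knob top is at (340.5,224.5), against a prediction of (340.7,226), so the position is good to about 1 mm. I'll use x = 0.457 and descend.

Request:
move_arm(
  motion=[
    {"offset":[0,7.4,2.5],"turn":[0,0,0]},
    {"offset":[40,0,0],"turn":[0,0,0]},
    {"offset":[40,0,0],"turn":[0,0,0]},
    {"offset":[40,0,0],"turn":[0,0,0]},
    {"offset":[30,0,0],"turn":[0,0,0]},
    {"offset":[0,0,0],"turn":[0,0,0]},
    {"offset":[0,0,0],"turn":[0,0,0]},
  ],
)

```text
clock: 2.6
eef_pos: [0.4579, -0.032, 0.0901]
tool_rot: [-1.283, 1.57, -1.287]
ft_force: [0.9, 0.2, -0.6]
width: 0.0851
```

```bash
python3 - <<'E'
from h import *
from bench import robot,vision
o=robot.get_obs()
delta(o,[0.457,-0.032,0.052],np.radians(90))
a=vision.capture("side")[200:380,230:470]; b=vision.capture("wrist")
cv2.imwrite("pics/w3.png",b); cv2.imwrite("pics/s3.png",cv2.resize(a,None,fx=3,fy=3))
E
```

```text
t 2.6 p [ 0.4579 -0.032   0.0901] x [ 0.    -0.001 -1.   ] y [ 0.005  1.    -0.001] F [ 0.89  0.19 -0.61] w 0.0851
offset mm now-frame [38.1 -0.  -0.9] rotvec deg [-0.28  0.01  0.04]
```

View pics/w3.png

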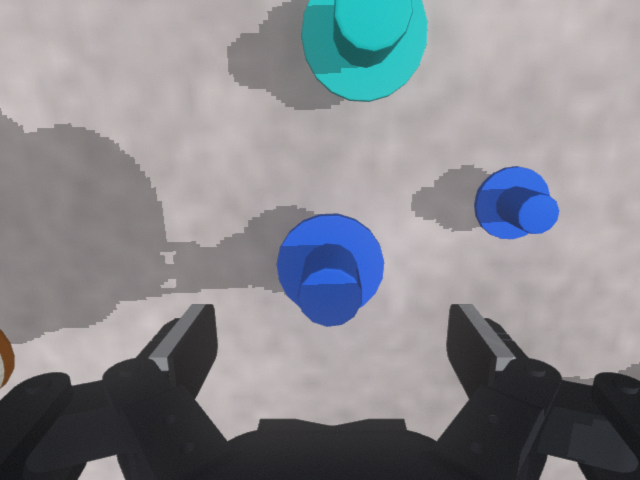

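View pics/s3.png

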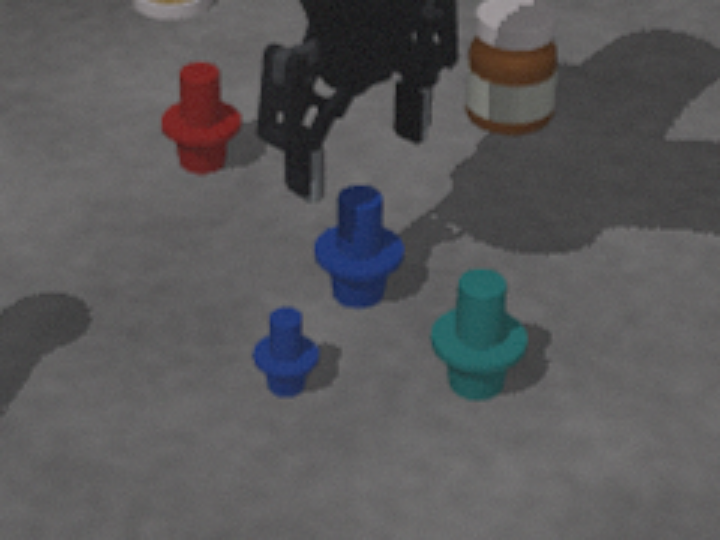

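The knob top at about (331,297) is centred between the finger tips at (210,310) and (455,310). I'll go down 38 mm and close.

Request:
move_arm(
  motion=[
    {"offset":[20,0,-0.5],"turn":[0,0,0]},
    {"offset":[18,0,0],"turn":[0,0,0]},
    {"offset":[0,0,0],"turn":[0,0,0]},
    {"offset":[0,0,0],"turn":[0,0,0]},
  ],
)

```text
clock: 3.1
eef_pos: [0.4579, -0.0319, 0.0528]
tool_rot: [0.036, 1.569, 0.03]
ft_force: [0.7, 0.5, 0.4]
width: 0.0852
```

Request:
move_arm(
  motion=[
    {"offset":[0,0,0],"turn":[0,0,0]},
    {"offset":[0,0,0],"turn":[0,0,0]},
    {"offset":[0,0,0],"turn":[0,0,0]},
    {"offset":[0,0,0],"turn":[0,0,0]},
    {"offset":[0,0,0],"turn":[0,0,0]},
    {"offset":[0,0,0],"turn":[0,0,0]},
    {"offset":[0,0,0],"turn":[0,0,0]},
    {"offset":[0,0,0],"turn":[0,0,0]},
  ],
  grip=-1,
  force=40,
)

```text
clock: 3.9
eef_pos: [0.4571, -0.032, 0.0517]
tool_rot: [-0.06, 1.57, -0.066]
ft_force: [-0.9, 0.6, 5.8]
width: 0.027
```

```bash
python3 - <<'E'
from h import *
from bench import robot,vision
o=robot.get_obs()
delta(o,[0.457,-0.032,0.052],np.radians(90))
a=vision.capture("side")[200:380,230:470]
cv2.imwrite("pics/s4.png",cv2.resize(a,None,fx=3,fy=3))
E
```

```text
t 3.9 p [ 0.4571 -0.032   0.0517] x [ 0.001 -0.    -1.   ] y [ 0.006  1.    -0.   ] F [-0.91  0.64  5.77] w 0.027
offset mm now-frame [-0.3  0.  -0.1] rotvec deg [-0.35  0.04  0.  ]
```

View pics/s4.png

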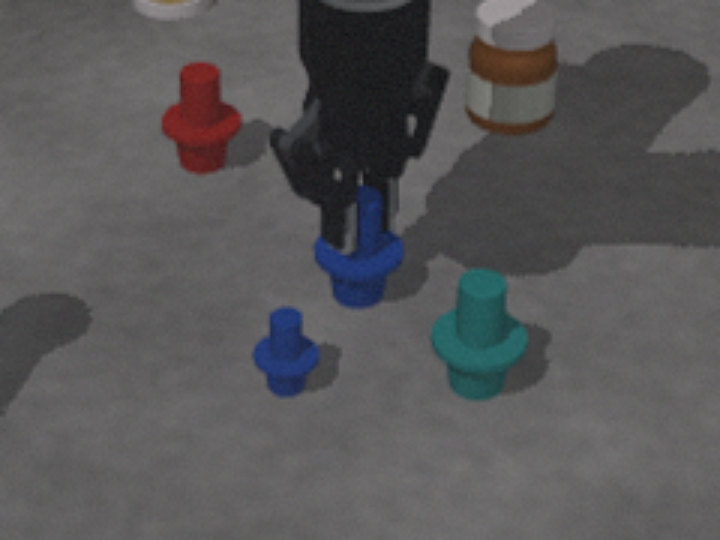

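The grip is closed on the knob at 27 mm, with the stopper still upright at about (360,250). Next I lift and carry it over the flask.

Request:
move_arm(
  motion=[
    {"offset":[-20,0,0],"turn":[0,0,0]},
    {"offset":[-30,0,0],"turn":[0,0,0]},
    {"offset":[-30,0,0],"turn":[0,0,0]},
    {"offset":[-30,0,0],"turn":[0,0,0]},
    {"offset":[-30,0,0],"turn":[0,0,0]},
    {"offset":[-30,0,0],"turn":[0,0,0]},
    {"offset":[-30,0,0],"turn":[0,0,0]},
    {"offset":[0,0,0],"turn":[0,0,0]},
    {"offset":[0,0,0],"turn":[0,0,0]},
  ],
)

```text
clock: 4.85
eef_pos: [0.4566, -0.0318, 0.2509]
tool_rot: [1.782, 1.57, 1.776]
ft_force: [-0.6, 0.2, -1.6]
width: 0.0269
```

```bash
python3 - <<'E'
from h import *
from bench import robot,vision
o=robot.get_obs()
delta(o,[0.566,0.242,0.252],np.radians(90))
a=vision.capture("side")[100:460,100:580]
cv2.imwrite("pics/s5.png",cv2.resize(a,None,fx=1.6,fy=1.6))
E
```

```text
t 4.85 p [ 0.4566 -0.0318  0.2509] x [-0.     0.001 -1.   ] y [0.006 1.    0.001] F [-0.62  0.22 -1.59] w 0.0269
offset mm now-frame [ -0.9 274.5 107.6] rotvec deg [-0.37 -0.01 -0.05]
```

View pics/s5.png

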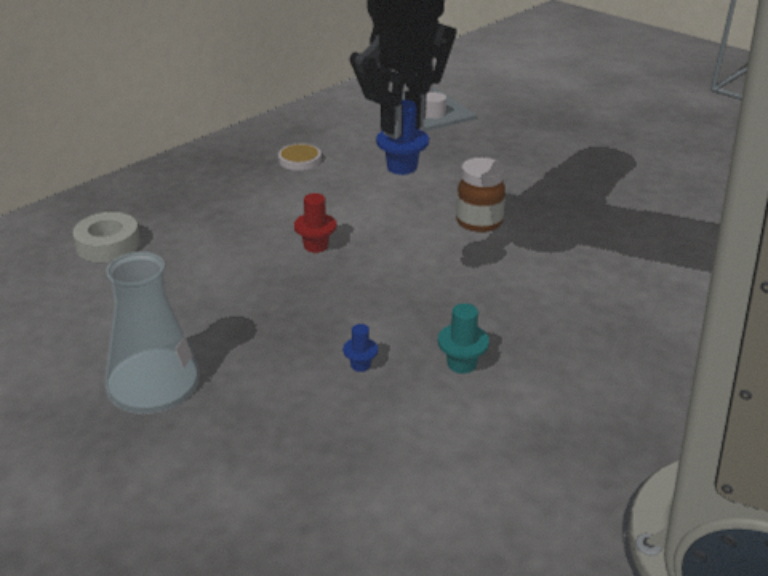

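The stopper hangs upright in the grip at about (402,140), and the flask mouth is at (136,268). I'll carry it over.

Request:
move_arm(
  motion=[
    {"offset":[0,15,6],"turn":[0,0,0]},
    {"offset":[0,30,12],"turn":[0,0,0]},
    {"offset":[0,35,14],"turn":[0,0,0]},
    {"offset":[0,35,14],"turn":[0,0,0]},
    {"offset":[0,35,14],"turn":[0,0,0]},
    {"offset":[0,35,14],"turn":[0,0,0]},
    {"offset":[0,35,14],"turn":[0,0,0]},
    {"offset":[0,30,12],"turn":[0,0,0]},
    {"offset":[0,15,6],"turn":[0,0,0]},
    {"offset":[0,8,1.5],"turn":[0,0,0]},
  ],
)

```text
clock: 5.9
eef_pos: [0.5657, 0.2423, 0.2486]
tool_rot: [-2.635, 1.567, -2.64]
ft_force: [0.2, 0.0, -1.1]
width: 0.0269
```

Request:
move_arm(
  motion=[
    {"offset":[15,0,0],"turn":[0,0,0]},
    {"offset":[0,0,0],"turn":[0,0,0]},
    {"offset":[0,0,0],"turn":[0,0,0]},
  ],
)

```text
clock: 6.2
eef_pos: [0.5656, 0.2398, 0.2359]
tool_rot: [-2.391, 1.569, -2.398]
ft_force: [0.3, 0.2, -1.2]
width: 0.027
```

```bash
python3 - <<'E'
from h import *
from bench import robot,vision
o=robot.get_obs()
delta(o,[0.566,0.242,0.237],np.radians(90))
crop=lambda im,u,v,w,h,f: cv2.resize(im[v:v+h,u:u+w],None,fx=f,fy=f,interpolation=cv2.INTER_CUBIC)
a=vision.capture("side"); b=vision.capture("scene");w=vision.capture("wrist")
cv2.imwrite("pics/side6.png",a);cv2.imwrite("pics/scene6.png",b);cv2.imwrite("pics/w6.png",w)
cv2.imwrite("pics/z6.png",cv2.hconcat([crop(b,310,260,100,150,4),crop(a,130,180,100,150,4)]))
E
```

```text
t 6.2 p [0.5656 0.2398 0.2359] x [-0.001 -0.001 -1.   ] y [ 0.007  1.    -0.001] F [ 0.3   0.23 -1.17] w 0.027
offset mm now-frame [-1.1  2.2  0.4] rotvec deg [-0.37 -0.07  0.06]
```

View pics/z6.png

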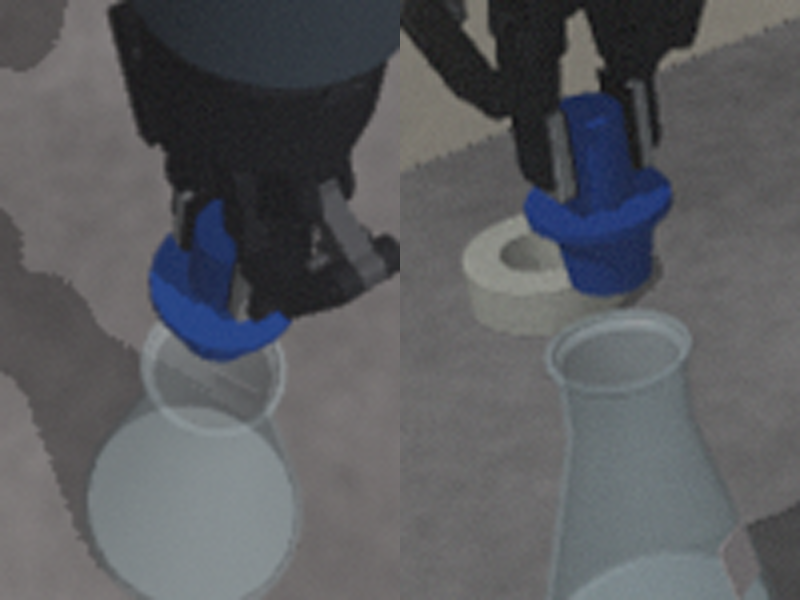

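View pics/w6.png

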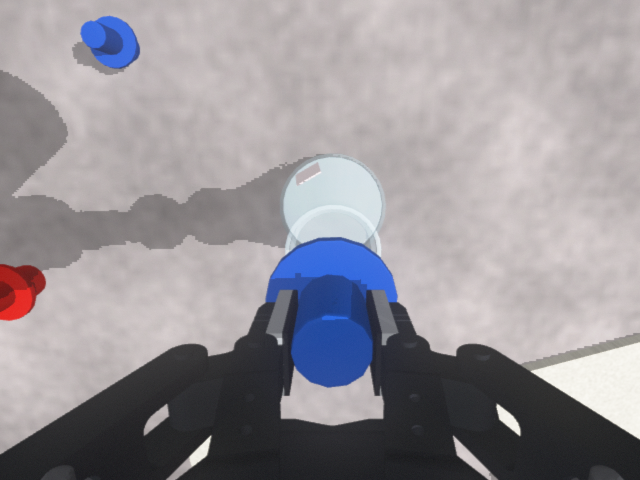

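The stopper hangs upright in the side view: knob top at (592,105), plug bottom at (610,275), with the mouth rim centred at (619,347) in the crop. I'll overlay models to check the relative offset.

```bash
cat > ov.py <<'E'
from h import *
import sys
from bench import vision
def ov(cams,st,zb,mo,out):
    ims=[]
    for n,f,(u,v) in cams:
        c=vision.calibration(n); im=cv2.imread(f); im=cv2.resize(im[v:v+150,u:u+100],None,fx=4,fy=4,interpolation=cv2.INTER_CUBIC)
        for (x,y),z,r,col in [(st,zb,.016,(0,255,255)),(st,zb+.030,.028,(0,255,0)),(st,zb+.036,.028,(0,255,0)),(st,zb+.074,.014,(0,255,255)),(mo,.15,.029,(0,0,255)),(mo,.15,.023,(255,0,255))]:
            p=(proj(c,circ(x,y,z,r))+.5-[u,v])*4-.5
            cv2.polylines(im,[p.round().astype(np.int32)],True,col,1)
        ims.append(im)
    cv2.imwrite(out,cv2.hconcat(ims))
E
python3 - <<'E'
from ov import *
ov([("scene","pics/scene6.png",(310,260)),("side","pics/side6.png",(130,180))],(.5656,.2398),.184,(.5665,.242),"pics/o6.png")
E
```

```text
(no output)
```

View pics/o6.png

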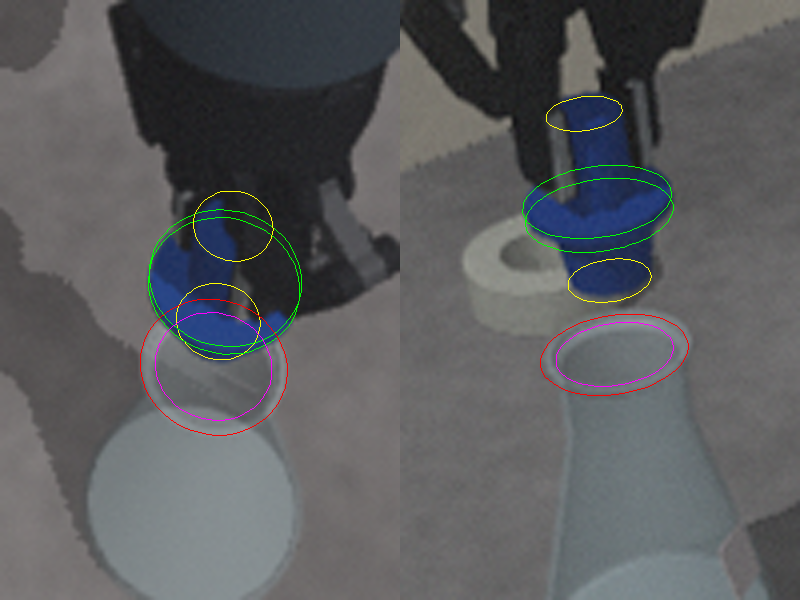

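The model matches the mouth rim well. The stopper seems slightly tilted or shifted in x in the grip, so I'll fit its pose to the blue silhouettes in all three views.

```bash
cat > fit.py <<'E'
from h import *
from scipy.optimize import minimize
F=4
secs=[[(0,.016),(.030,.020)],[(.030,.028),(.036,.028)],[(.036,.014),(.074,.014)]]
def bluemask(im):
    h=cv2.cvtColor(im,cv2.COLOR_BGR2HSV); return (h[...,0]>105)&(h[...,0]<130)&(h[...,1]>110)
def sil(c,p,roi):
    x,y,z,a,b=p; R=Ro.from_rotvec([a,b,0]).as_matrix(); u,v,w,h=roi
    m=np.zeros((h*F,w*F),np.uint8)
    for s in secs:
        P=np.vstack([circ(0,0,zz-.037,r) for zz,r in s])@R.T+[x,y,z]
        q=((proj(c,P)+.5-[u,v])*F-.5).astype(np.float32)
        cv2.fillConvexPoly(m,cv2.convexHull(q.round().astype(np.int32)),1)
    return m.astype(bool)
def prep(im,roi,dark):
    u,v,w,h=roi; cr=cv2.resize(im[v:v+h,u:u+w],None,fx=F,fy=F,interpolation=cv2.INTER_CUBIC)
    b=bluemask(cv2.medianBlur(cr,5)); g=(cr.max(2)<dark)&~b
    g=cv2.dilate(g.astype(np.uint8),np.ones((5,5)))>0
    return b,g&~b
def cost(p,D):
    t=0
    for c,roi,b,g,wt in D:
        m=sil(c,p,roi); t+=wt*((b&~m).sum()+(m&~b&~g).sum())/F**2
    return t
def fit(D,p0):
    best=None
    for s in (1,-1):
        sim=np.vstack([p0]+[np.array(p0)+s*np.eye(5)[i]*[.004,.004,.004,.06,.06][i] for i in range(5)])
        r=minimize(cost,p0,args=(D,),method="Nelder-Mead",options=dict(initial_simplex=sim,xatol=1e-5,fatol=.01,maxiter=500))
        if best is None or r.fun<best.fun: best=r
    return best
E
python3 - <<'E'
from fit import *
from bench import vision
C={n:vision.calibration(n) for n in("scene","side","wrist")}
rois={"scene":(335,295,60,65),"side":(155,195,60,70),"wrist":(250,225,160,175)}
D={}
for n,f,dk,wt in [("scene","scene6",62,1),("side","side6",45,1),("wrist","w6",70,.15)]:
    im=cv2.imread(f"pics/{f}.png"); b,g=prep(im,rois[n],dk); D[n]=(C[n],rois[n],b,g,wt)
p0=[.5656,.2398,.221,0,0]
np.set_printoptions(precision=4,suppress=True)
for k in (["scene","side"],["scene","side","wrist"],["wrist"]):
    r=fit([D[n] for n in k],p0); print(k,r.x[:3],np.degrees(r.x[3:]),r.fun, cost(p0,[D[n] for n in k]))
r=fit([D[n] for n in ("scene","side","wrist")],p0)
ims=[]
for n in D:
    c,roi,b,g,_=D[n]; m=sil(c,r.x,roi); v=np.zeros(b.shape+(3,),np.uint8); v[b]=(255,80,0); v[g]=(60,60,60); e=m^(cv2.erode(m.astype(np.uint8),np.ones((3,3)))>0); v[e]=(0,255,255)
    if n=="wrist": v=v[::2,::2]
    ims.append(cv2.copyMakeBorder(v,0,360-v.shape[0],0,0,cv2.BORDER_CONSTANT)[:360])
o=cv2.hconcat(ims);print(o.shape);cv2.imwrite("pics/f6.png",o)
E
```

```text
['scene', 'side'] [0.5643 0.2391 0.2235] [ 3.4935 -3.5707] 257.9375 302.125
['scene', 'side', 'wrist'] [0.5667 0.2399 0.2226] [-0.9657 -3.2325] 564.2625 622.525
['wrist'] [0.5693 0.24   0.2163] [-0.2028  1.0046] 189.571875 320.4
(360, 800, 3)
```

View pics/f6.png

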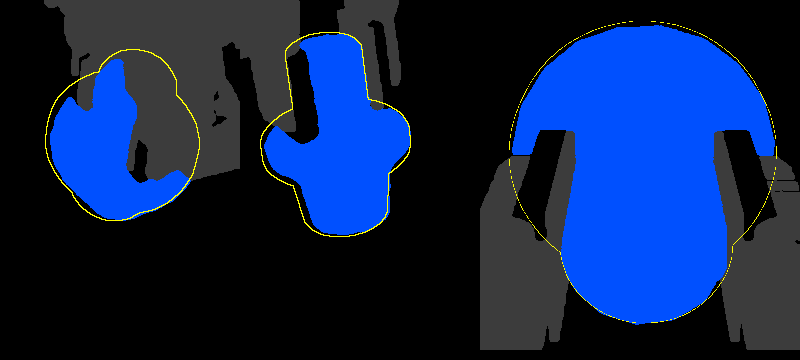

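Fit: stopper mid at (0.567, 0.240, 0.2226), leaning about 3° towards -x, and the mouth at (0.5665, 0.242). I'll shift +2 mm in y, partly remove the lean, and lower until the plug is just inside.

Request:
move_arm(
  motion=[
    {"offset":[0,2.2,-0.7],"turn":[0,2,0]},
    {"offset":[0,0,0],"turn":[0,0,0]},
    {"offset":[15,0,0],"turn":[0,0,0]},
    {"offset":[15,0,0],"turn":[0,0,0]},
    {"offset":[0,0,0],"turn":[0,0,0]},
    {"offset":[0,0,0],"turn":[0,0,0]},
  ],
)

```text
clock: 6.95
eef_pos: [0.5644, 0.2422, 0.2069]
tool_rot: [-3.133, 1.537, -3.14]
ft_force: [0.1, -0.3, -0.4]
width: 0.0266
```

```bash
python3 - <<'E'
from h import *
from ov import ov
from bench import robot,vision
o=robot.get_obs()
delta(o,[0.565,0.242,0.236],np.radians(90))
a=vision.capture("side"); b=vision.capture("scene")
cv2.imwrite("pics/side7.png",a);cv2.imwrite("pics/scene7.png",b)
p=o["eef_pos"]; ov([("scene","pics/scene7.png",(310,260)),("side","pics/side7.png",(130,180))],(.566,.242),p[2]-.0515,(.5665,.242),"pics/o7.png")
crop=lambda im,u,v,w,h,f: cv2.resize(im[v:v+h,u:u+w],None,fx=f,fy=f,interpolation=cv2.INTER_CUBIC)
cv2.imwrite("pics/z7.png",cv2.hconcat([crop(b,310,260,100,150,4),crop(a,130,180,100,150,4)]))
E
```

```text
t 6.95 p [0.5644 0.2422 0.2069] x [-0.034 -0.    -0.999] y [ 0.006  1.    -0.   ] F [ 0.09 -0.27 -0.43] w 0.0266
offset mm now-frame [-29.1  -0.2  -0.4] rotvec deg [-0.36 -1.95  0.01]
```

View pics/z7.png

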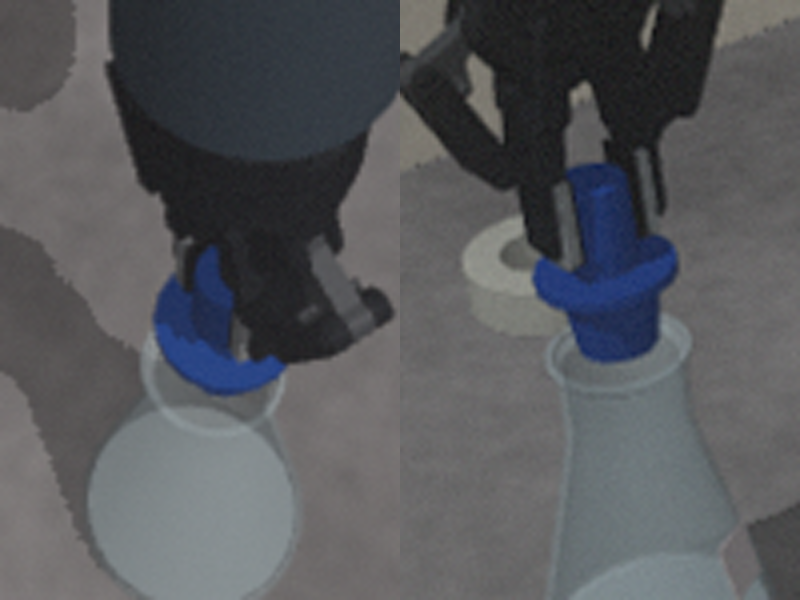

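View pics/o7.png

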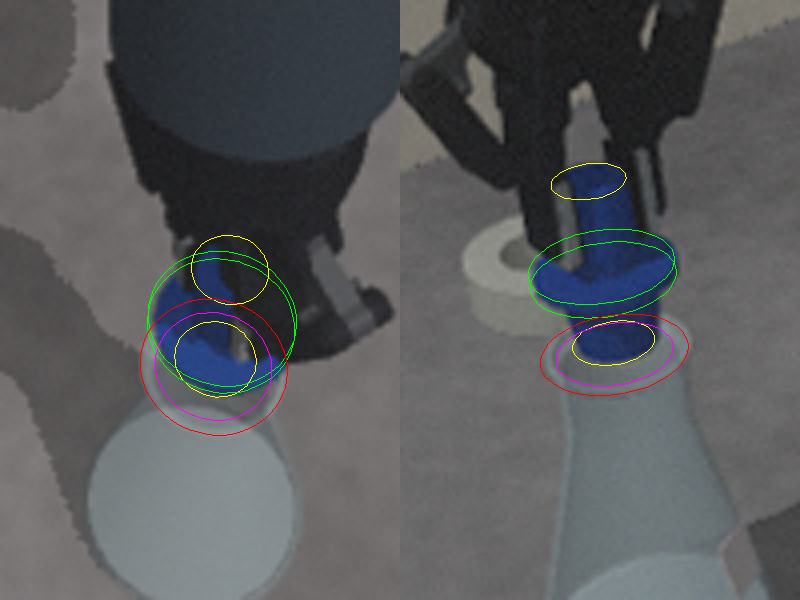

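```bash
python3 - <<'E'
from fit import *
from bench import vision
C={n:vision.calibration(n) for n in("scene","side")}
np.set_printoptions(precision=4,suppress=True)
def go(k,rois,p0,out):
    D=[]
    for n,dk in [("scene",62),("side",50)]:
        im=cv2.imread(f"pics/{n}{k}.png"); b,g=prep(im,rois[n],dk)
        g=(cv2.morphologyEx(g.astype(np.uint8),cv2.MORPH_CLOSE,np.ones((41,41)),borderValue=0)>0)|(cv2.dilate(g.astype(np.uint8),np.ones((13,13)))>0); g&=~b
        D.append((C[n],rois[n],b,g,1))
    r=fit(D,p0); print(k,r.x[:3],np.degrees(r.x[3:]),r.fun)
    # fix tilts and depth-free: print sensitivity with given tilt
    for ty in (-4,-2,0):
        rr=minimize(lambda q:cost([q[0],q[1],q[2],0,np.radians(ty)],D),r.x[:3],method="Nelder-Mead",options=dict(initial_simplex=r.x[:3]+np.vstack([np.zeros(3),np.eye(3)*.004])))
        print("  ty",ty,rr.x,rr.fun)
    ims=[]
    for c,roi,b,g,_ in D:
        m=sil(c,r.x,roi); v=np.zeros(b.shape+(3,),np.uint8); v[b]=(255,80,0); v[g]=(60,60,60); e=m^(cv2.erode(m.astype(np.uint8),np.ones((3,3)))>0); v[e]=(0,255,255); ims.append(v)
    return cv2.hconcat(ims)
a=go(6,{"scene":(335,295,60,65),"side":(155,195,60,65)},[.5656,.2398,.222,0,-.03],"")
b=go(7,{"scene":(335,305,60,65),"side":(155,215,60,65)},[.5645,.242,.192,0,-.03],"")
cv2.imwrite("pics/f7.png",cv2.vconcat([a,b]))
# mouth fit by glass edge: extents measured
from scipy.optimize import least_squares
def res(q):
    out=[]
    for n,(l,r,t,bo) in {"scene":(141,286,None,435),"side":(146,291,310,392)}.items():
        u,v={"scene":(310,260),"side":(130,180)}[n]
        p=(proj(C[n],circ(q[0],q[1],.149,.029,200))+.5-[u,v])*4-.5
        out+= [p[:,0].min()-l,p[:,0].max()-r,p[:,1].max()-bo]
        if t: out.append(p[:,1].min()-t)
    return out
s=least_squares(res,[.5665,.242]); print("mouth",s.x,np.round(s.fun,1))
E
```

```text
6 [0.5654 0.2404 0.2245] [-0.9816 -1.1845] 121.5625
  ty -4 [0.5649 0.2403 0.2241] 130.8125
  ty -2 [0.5655 0.2404 0.2243] 119.875
  ty 0 [0.5655 0.2403 0.2246] 120.125
7 [0.5636 0.2432 0.1952] [-1.5449 -1.4335] 108.9375
  ty -4 [0.5631 0.2427 0.1953] 121.375
  ty -2 [0.5633 0.2431 0.1955] 112.625
  ty 0 [0.5637 0.2429 0.1951] 108.9375
mouth [0.5663 0.2405] [-3.  -1.3 -2.5 -2.2  0.5  3.6  4.4]
```

View pics/f7.png

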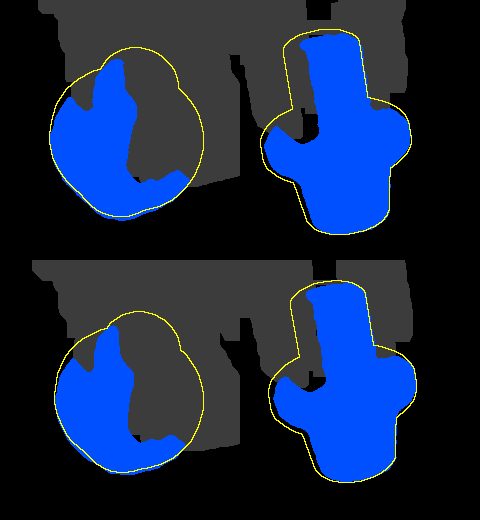

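Both fits agree: stopper at (0.5635, 0.243), mouth at about (0.5663, 0.241). I'll correct +2.5 mm in x and -1.5 mm in y, then lower with force checks.

Request:
move_arm(
  motion=[
    {"offset":[0,-1.6,2.5],"turn":[0,0,0]},
    {"offset":[0,0,0],"turn":[0,0,0]},
    {"offset":[6,0,0.2],"turn":[0,0,0]},
    {"offset":[6,0,0.2],"turn":[0,0,0]},
    {"offset":[6,0,0.2],"turn":[0,0,0]},
    {"offset":[0,0,0],"turn":[0,0,0]},
    {"offset":[0,0,0],"turn":[0,0,0]},
  ],
)

```text
clock: 7.75
eef_pos: [0.5666, 0.2408, 0.1879]
tool_rot: [-3.127, 1.535, -3.134]
ft_force: [-0.1, 0.0, -0.9]
width: 0.0266
```

```bash
python3 - <<'E'
from h import *
from bench import robot,vision
o=robot.get_obs()
delta(o,[0.565,0.242,0.236],np.radians(90))
a=vision.capture("side"); b=vision.capture("scene")
cv2.imwrite("pics/side8.png",a);cv2.imwrite("pics/scene8.png",b)
crop=lambda im,u,v,w,h,f: cv2.resize(im[v:v+h,u:u+w],None,fx=f,fy=f,interpolation=cv2.INTER_CUBIC)
cv2.imwrite("pics/z8.png",cv2.hconcat([crop(b,310,260,100,150,4),crop(a,130,180,100,150,4)]))
E
```

```text
t 7.75 p [0.5666 0.2408 0.1879] x [-0.035 -0.    -0.999] y [ 0.006  1.    -0.001] F [-0.14  0.04 -0.86] w 0.0266
offset mm now-frame [-48.    1.2  -3.3] rotvec deg [-0.36 -2.02  0.02]
```

View pics/z8.png

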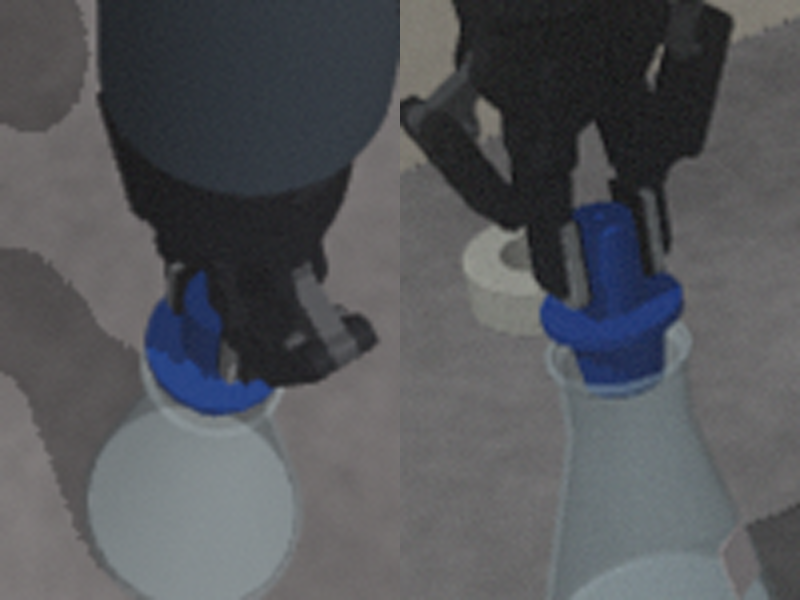

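The plug is inside the rim: collar at about (612,310), rim at (619,355) in the side crop, and no contact force. I'll continue down.

Request:
move_arm(
  motion=[
    {"offset":[4,0,0.1],"turn":[0,0,0]},
    {"offset":[4,0,0.1],"turn":[0,0,0]},
    {"offset":[4,0,0.1],"turn":[0,0,0]},
    {"offset":[0,0,0],"turn":[0,0,0]},
    {"offset":[0,0,0],"turn":[0,0,0]},
  ],
)

```text
clock: 8.35
eef_pos: [0.5666, 0.2408, 0.176]
tool_rot: [-3.133, 1.536, -3.139]
ft_force: [-0.4, 1.1, -1.5]
width: 0.0269
```

```bash
python3 - <<'E'
from h import *
from bench import robot,vision
o=robot.get_obs()
delta(o,[0.565,0.242,0.236],np.radians(90))
a=vision.capture("side"); b=vision.capture("scene")
cv2.imwrite("pics/side9.png",a);cv2.imwrite("pics/scene9.png",b)
crop=lambda im,u,v,w,h,f: cv2.resize(im[v:v+h,u:u+w],None,fx=f,fy=f,interpolation=cv2.INTER_CUBIC)
cv2.imwrite("pics/z9.png",cv2.hconcat([crop(b,310,260,100,150,4),crop(a,130,180,100,150,4)]))
E
```

```text
t 8.35 p [0.5666 0.2408 0.176 ] x [-0.035 -0.    -0.999] y [ 0.006  1.    -0.   ] F [-0.39  1.07 -1.5 ] w 0.0269
offset mm now-frame [-59.9   1.2  -3.7] rotvec deg [-0.36 -2.01  0.01]
```

View pics/z9.png

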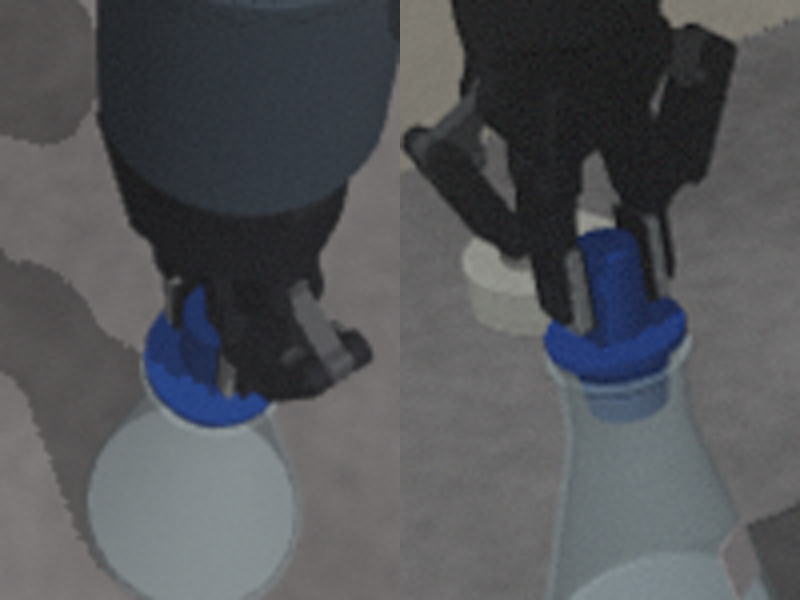

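The plug shows through the neck (bottom at (628,410)), and the collar sits a few mm above the rim and centred. I'll lower the rest in small steps.

Request:
move_arm(
  motion=[
    {"offset":[1.5,0,0],"turn":[0,0,0]},
    {"offset":[1.5,0,0],"turn":[0,0,0]},
    {"offset":[0,0,0],"turn":[0,0,0]},
    {"offset":[0,0,0],"turn":[0,0,0]},
  ],
)

```text
clock: 8.85
eef_pos: [0.5665, 0.2408, 0.1731]
tool_rot: [-3.139, 1.536, 3.138]
ft_force: [0.2, 0.2, 0.2]
width: 0.0268
```

Request:
move_arm(
  motion=[
    {"offset":[1,0,0],"turn":[0,0,0]},
    {"offset":[0,0,0],"turn":[0,0,0]},
    {"offset":[0,0,0],"turn":[0,0,0]},
  ],
)

```text
clock: 9.15
eef_pos: [0.5666, 0.2409, 0.1725]
tool_rot: [3.137, 1.536, 3.131]
ft_force: [-0.8, 0.1, 0.9]
width: 0.0269
```

```bash
python3 - <<'E'
from h import *
from bench import robot,vision
o=robot.get_obs()
delta(o,[0.565,0.242,0.236],np.radians(90))
a=vision.capture("side"); b=vision.capture("scene")
cv2.imwrite("pics/side10.png",a);cv2.imwrite("pics/scene10.png",b)
crop=lambda im,u,v,w,h,f: cv2.resize(im[v:v+h,u:u+w],None,fx=f,fy=f,interpolation=cv2.INTER_CUBIC)
cv2.imwrite("pics/z10.png",cv2.hconcat([crop(b,310,260,100,150,4),crop(a,130,180,100,150,4)]))
E
```

```text
t 9.15 p [0.5666 0.2409 0.1725] x [-0.034  0.    -0.999] y [0.006 1.    0.   ] F [-0.79  0.13  0.91] w 0.0269
offset mm now-frame [-63.4   1.1  -3.8] rotvec deg [-0.36 -1.97 -0.02]
```

View pics/z10.png

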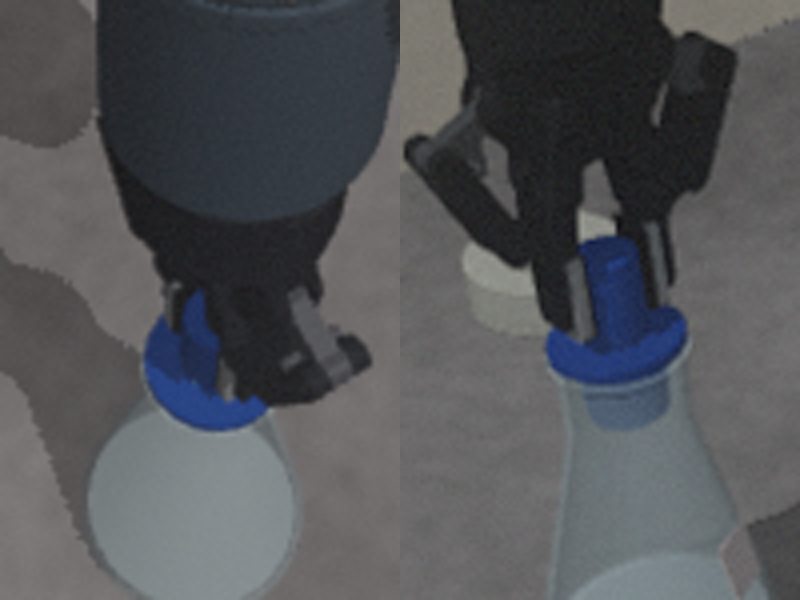

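The collar is nearly on the rim, at about (618,350), with no clear contact force yet. I'll take two more small steps.

Request:
move_arm(
  motion=[
    {"offset":[1,0,0],"turn":[0,0,0]},
    {"offset":[0,0,0],"turn":[0,0,0]},
    {"offset":[0,0,0],"turn":[0,0,0]},
  ],
)

```text
clock: 9.55
eef_pos: [0.5667, 0.2409, 0.1723]
tool_rot: [3.127, 1.537, 3.121]
ft_force: [-1.5, -0.3, 5.8]
width: 0.0268
```

Request:
move_arm(
  motion=[
    {"offset":[0.8,0,0],"turn":[0,0,0]},
    {"offset":[0,0,0],"turn":[0,0,0]},
    {"offset":[0,0,0],"turn":[0,0,0]},
  ],
)

```text
clock: 9.85
eef_pos: [0.567, 0.241, 0.1722]
tool_rot: [3.116, 1.539, 3.111]
ft_force: [-2.7, -1.0, 9.2]
width: 0.0268
```

The collar is seated: force rises to 9 N and the height stalls at 0.1722. I'll ease the pressure and open.

Request:
move_arm(
  motion=[
    {"offset":[-1.2,0,0],"turn":[0,0,0]},
    {"offset":[0,0,0],"turn":[0,0,0]},
  ],
)

```text
clock: 10.05
eef_pos: [0.5666, 0.2409, 0.1723]
tool_rot: [3.131, 1.537, 3.125]
ft_force: [-2.0, -0.1, 5.4]
width: 0.0275
```

Request:
move_arm(
  motion=[
    {"offset":[0,0,0],"turn":[0,0,0]},
    {"offset":[0,0,0],"turn":[0,0,0]},
    {"offset":[0,0,0],"turn":[0,0,0]},
    {"offset":[0,0,0],"turn":[0,0,0]},
    {"offset":[0,0,0],"turn":[0,0,0]},
    {"offset":[0,0,0],"turn":[0,0,0]},
  ],
  grip=0.4,
)

```text
clock: 10.65
eef_pos: [0.5664, 0.2408, 0.1715]
tool_rot: [-3.14, 1.536, 3.137]
ft_force: [0.5, 0.3, -0.0]
width: 0.0598
```

```bash
python3 - <<'E'
from h import *
from bench import robot,vision
o=robot.get_obs()
delta(o,[0.565,0.242,0.236],np.radians(90))
a=vision.capture("side"); b=vision.capture("scene")
crop=lambda im,u,v,w,h,f: cv2.resize(im[v:v+h,u:u+w],None,fx=f,fy=f,interpolation=cv2.INTER_CUBIC)
cv2.imwrite("pics/z11.png",cv2.hconcat([crop(b,310,260,100,150,4),crop(a,130,180,100,150,4)]))
E
```

```text
t 10.65 p [0.5664 0.2408 0.1715] x [-0.035  0.    -0.999] y [ 0.006  1.    -0.   ] F [ 0.52  0.33 -0.01] w 0.0598
offset mm now-frame [-64.4   1.1  -3.7] rotvec deg [-0.36 -2.01 -0.  ]
```

View pics/z11.png

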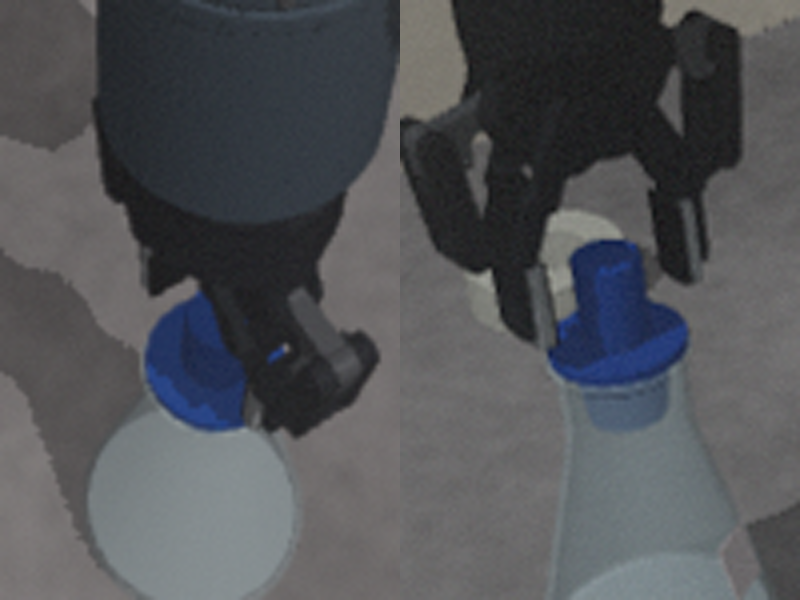

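Released: the collar is flat on the rim at about (618,345), the knob is upright and the fingers are clear of it. Now I withdraw upwards.

Request:
move_arm(
  motion=[
    {"offset":[0,0,0],"turn":[0,0,0]},
    {"offset":[-10,0,0],"turn":[0,0,0]},
    {"offset":[-15,0,0],"turn":[0,0,0]},
    {"offset":[-20,0,0],"turn":[0,0,0]},
    {"offset":[-25,0,0],"turn":[0,0,0]},
    {"offset":[-30,0,0],"turn":[0,0,0]},
    {"offset":[-30,0,0],"turn":[0,0,0]},
    {"offset":[0,0,0],"turn":[0,0,0]},
    {"offset":[0,0,0],"turn":[0,0,0]},
    {"offset":[0,0,0],"turn":[0,0,0]},
  ],
  grip=0.5,
)

```text
clock: 11.75
eef_pos: [0.5706, 0.2408, 0.3008]
tool_rot: [-3.128, 1.534, -3.134]
ft_force: [-0.3, 0.9, -0.1]
width: 0.0643
```

```bash
python3 - <<'E'
from fit import *
from bench import robot,vision
o=robot.get_obs()
delta(o,[0.565,0.242,0.236])
a=vision.capture("side"); b=vision.capture("scene")
cv2.imwrite("pics/side12.png",a);cv2.imwrite("pics/scene12.png",b)
crop=lambda im,u,v,w,h,f: cv2.resize(im[v:v+h,u:u+w],None,fx=f,fy=f,interpolation=cv2.INTER_CUBIC)
cv2.imwrite("pics/z12.png",cv2.hconcat([crop(b,310,260,100,150,4),crop(a,130,180,100,150,4)]))
ds=cv2.absdiff(a,cv2.imread("pics/side0.png")).max(2)
for n,(u,v) in {"red":(296,240),"jar":(401,222)}.items(): print(n,ds[v-20:v+20,u-20:u+20].mean())
E
```

```text
t 11.75 p [0.5706 0.2408 0.3008] x [-0.036 -0.    -0.999] y [ 0.006  1.    -0.   ] F [-0.3   0.86 -0.11] w 0.0643
offset mm now-frame [65.   1.2 -3.2] rotvec deg [0. 0. 0.]
red 11.7725
jar 11.053125
```

View pics/z12.png

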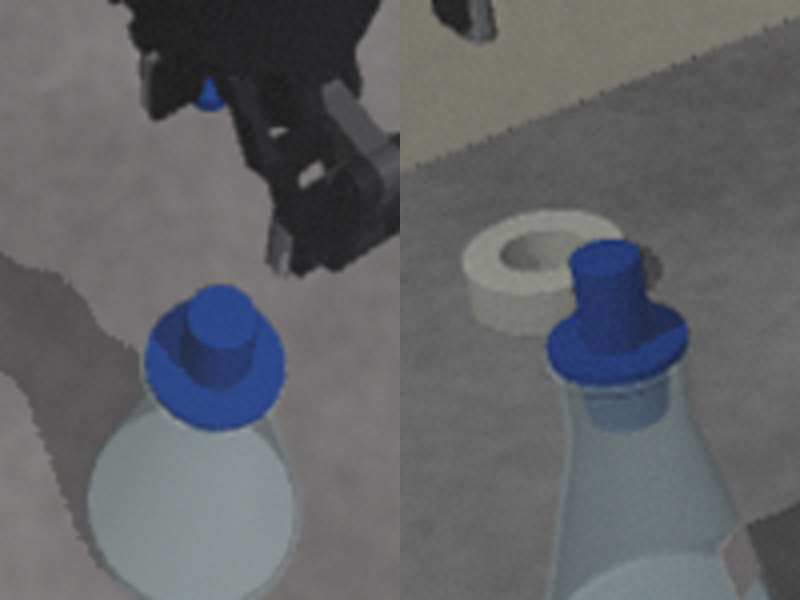

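View pics/side12.png

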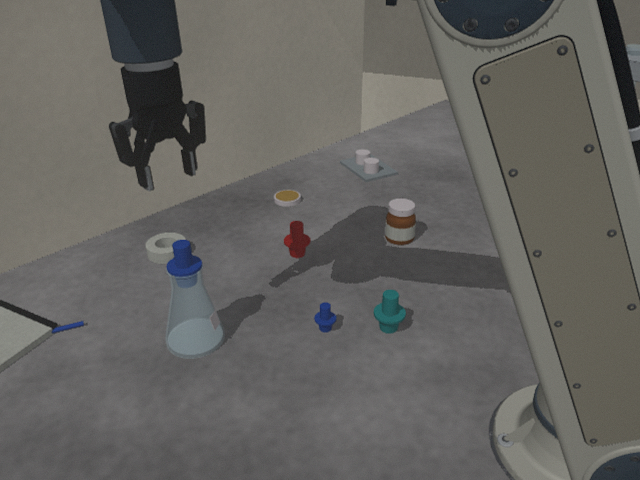

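The stopper is seated and upright (collar at (184,265)), the arm is clear, and red (297,240), the jar (401,222) and the flask are where they started.

```bash
python3 - <<'E'
from bench import robot
print(robot.hand_in())
E
```

```text
the job is handed in; nothing more can be done
None
```

The flask is closed: the blue stopper is fully in the neck, let go, and the job was handed in shortly after 11.75 s on the clock. No verdict is reported back.

**What I did:** I found the larger blue stopper and the flask mouth from two cameras. I gripped the stopper by its knob at 40 N, lifted it 200 mm and carried it over the flask. Before lowering it I made small position corrections from the pictures. I lowered until the collar met the rim (9 N, height no longer changing), eased the pressure, opened the fingers and withdrew about 130 mm.

**Last checks:** The final pictures show the collar flat on the rim, the knob upright and the plug visible in the neck. By eye, the flask, red stopper and jar are at the same pixels as at the start, and the arm is touching nothing.

**Checks that disagreed or fell short:**
- The cameras disagreed by 2–3 mm on the stopper and mouth positions. Estimates of the stopper's lean while held ranged from about 1° one way to 3.5° the other, so I corrected only 2°. It made no visible difference once the stopper was seated.
- An image-difference check on the red stopper and jar was inconclusive, probably because the arm's shadow had moved.
- My first two move calls were refused because of their format, and nothing moved.

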